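# Put the matching lids on the button tins

### The job

Two button tins stand open on the counter, one round and one square, and three lids lie in front of them. Put on each tin the lid that fits it, round on round and square on square, down level and fully home all round; the third lid, too large for either tin, stays where it lies. Leave both tins standing where they are, and do not shift or knock over the spools and the tape measure.

Things in the scene. Friction and masses are not known exactly. Their poses are not given: they have to be found in the camera images.
- lid_round_grip (a point): Small round cap lid of bare metal, 66 mm outside and 61 inside diameter; lies top up, 15 high (skirt 12 deep, top 3), with a wooden bar 38x11x16 standing on its middle (31 high in all); 60 g. Point: centre of the bar, 23 above the skirt's edge; x along the bar, y across it, z up. Fits over the round tin with 2 play each side; seated, the bar's centre is 11 above the rim.
- lid_square_grip (a point): Square cap lid of bare metal, 66 x 66 mm outside, 61 x 61 inside, sides parallel to x and y; lies top up, 15 high (skirt 12 deep, top 3), with a wooden bar 38x11x16 standing on its middle (31 high in all); 60 g. Point: centre of the bar, 23 above the skirt's edge; x along the bar, y across it, z up. Fits over the square tin, in any of four turns, with 2 play each side; seated, the bar's centre is 11 above the rim.
- lid_odd_grip (a point): The odd lid: a large round cap lid of the same metal, 82 mm outside diameter, too large for either tin; lies top up, 15 high (skirt 12 deep, top 3), with a wooden bar 38x11x16 standing on its middle (31 high in all); 60 g. Point: centre of the bar, 23 above the skirt's edge; x along the bar, y across it, z up. To be left alone.
- tin_round_mouth (a point): Round tin of bare metal, 57 mm outside diameter, 55 high, wall 2.5, loose, 0.25-0.5 kg, open and upright, buttons on its floor; the top 5 draw in by 1.2-1.5 as a lead-in. Point: centre of the mouth at rim height; z up.
- tin_square_mouth (a point): Square tin of bare metal, 57 x 57 mm outside, 55 high, wall 2.5, loose, 0.25-0.5 kg, open and upright, buttons on its floor; the top 5 draw in by 1.2-1.5 as a lead-in. Point: centre of the mouth at rim height; z up, x and y parallel to its sides.
- thread_left_mid (a point): White thread spool, 30 mm diameter, 48 high, standing between lids and tins on the robot's left; bystander. This point: its centre, half-way up.
- thread_right_mid (a point): Green thread spool, 30 mm diameter, 48 high, standing between lids and tins on the robot's right; bystander. This point: its centre, half-way up.
- measure_mid (a point): Round yellow tape measure, 52 mm diameter, 15 high, lying between the two tins; bystander. This point: half-way up.
Not all that is in view belongs to the job. What is shaped like the part that bears lid_round_grip but red is not meant.

How it is judged:
At the end, for the whole second after the job is handed in: The small round lid sits on the round tin and the square lid on the square tin: centred within 6 mm, bar's centre 8 to 13.5 mm above the rim, level within 0.06 rad. Both tins upright within 0.06 rad and within 40 mm of where they stood; the large odd lid within 30 mm of where it lay (horizontal distance between lid_round_grip and tin_round_mouth below 0.006 m and z of lid_round_grip in the frame of tin_round_mouth between 0.008 and 0.0135 m and angle between each of lid_round_grip, lid_square_grip, tin_round_mouth, tin_square_mouth's own z axis and vertical below 0.06 rad and horizontal distance between lid_square_grip and tin_square_mouth below 0.006 m and z of lid_square_grip in the frame of tin_square_mouth between 0.008 and 0.0135 m and distance of each of tin_round_mouth, tin_square_mouth from where it was at the start of the episode below 0.04 m and distance of lid_odd_grip from where it was at the start of the episode below 0.03 m); the robot touches nothing.
It fails at once if a tin is tipped over (angle between any of tin_round_mouth, tin_square_mouth's own z axis and vertical above 0.5 rad).
It fails at once if a spool or the tape measure is pushed more than 30 mm or tipped over (distance of any of thread_left_mid, thread_right_mid, measure_mid from where it was at the start of the episode above 0.03 m or angle between any of thread_left_mid, thread_right_mid, measure_mid's own z axis and vertical above 0.6 rad).
It also fails if it takes over 54 s, if anything falls off the work surface, if the arm or the gripper's body presses on something with over 40 N, if the wrist force passes 120 N, or if a joint passes its speed limit or range.

### The arm

A 6-joint arm with a two-finger parallel gripper is mounted at the origin on a cart in front of the work surface, level with it; the furniture and walls round the work are solid. World frame = base frame: x ahead of the robot, y to its left, z up, the work surface at z = 0. Lengths are in m, angles in rad, forces in N, time in s.
With the tool pointing down it reaches from about 0.425 to 0.95 m from the base axis. Payload 3.5 kg.
Tool frame: the origin (TCP) lies at the very end of the fingers, on their centre line; the grasp point (between the pads) lies 19 mm behind it; y points along the fingers, z is the direction in which the jaws open and shut, and the axes are right-handed (so a half turn about y gives the same grasp; the last joint's range is limited). The gripper opens to 85 mm and grips with 20 to 120 N. Pads are 22 mm wide; open, the fingers measure 114 mm over their backs; the gripper's body (76 mm by 85 mm) begins 54 mm behind the grasp point. The pads swing forward as they close: fully open they stand 13 mm farther back than shut.
Start: joints at [1.048, 0.286, 1.577, -0, 1.279, -0.15], TCP at [0.246, 0.629, 0.231] pointing down, gripper open.
Joint ranges: [-2.77, 2.77], [-0.9, 2.22], [0.21, 2.48], [-1.53, 4.67], [0.24, 2.81], [-2.84, 2.84]. Speed limits (rad/s): [2.79, 2.79, 3.14, 3.14, 3.14, 3.14].

### API

Orientations are given as a unit quaternion [x, y, z, w].
In Python, from plant import ctrl gives the robot as it stands. The module is installed in compiled form; this text tells all that it offers.
- The arm moves only by the tool jog_arm, never from a script. Its argument "deltas" is a list of rows, each a list of 3 entries, a list of its own where there are three numbers: the turn, a rotation vector about the tool's x, y, z in rad, then the shift along the tool's x, y, z in m, then the opening, from 0 (shut) to 1 (fully open). In form: [[[wx, wy, wz], [dx, dy, dz], gripper], ...]. A call has 1 to 10 rows; each row is the pose to reach, as a shift and turn from the pose measured when the call began, along the tool's axes at that moment; what a row does not reach only later rows make up. A row lasts 1/12 s, in which the tool goes at most 41.7 mm and 7.16 degrees, less where a joint would pass 70% of its speed; a pose out of reach is approached as far as the arm can. A call with a gripper value outside its range is refused whole. The fingers move at their own pace and stop on an object; "force" is the grip in N (left out, the last holds). Time passes only in rows, so rows that repeat a pose let the fingers close. It gives the time, the measured TCP pose, the force and the opening at its end, in the units of the state.
- ctrl.get_state(): the state, without advancing time (a new reading comes with each control period).
- ctrl.read_camera(name): name is "scene" or "top" or "wrist"; returns a dict with "pixels" (384x512x3 uint8, blue, green, red), "range_z" (384x512 float32, m along the optical axis (not along the pixel's ray), 0 where there is no reading), "fx", "fy", "cx", "cy" (pixels), "T" (4x4, takes a point from camera to world coordinates); the wrist camera has in their place "mount" (4x4, takes a point from camera to tool coordinates, whose origin is the TCP and whose axes are the tool frame's). Camera axes: x right, y up, looking along -z (the intrinsics and any distortion apply to the point x, -y, -z); pixel columns grow to the right and rows downward; lengths in m; the calibration is good to about 2 mm. The wrist camera is an equidistant fisheye: a pixel r from the principal point sees the ray r / f radians off the axis. A picture is of the moment at which its call begins: read the wrist's pose just before it.
- ctrl.sign_off(): hands the job in, once; it reports no verdict.
The state is a dict: "time": time; "qpos": joint angles; "dq": joint speeds; "joint_efforts": joint torques, N m; "eef_pos": TCP position; "tcp_rot": TCP orientation; "contact_force": force on the tool from outside, world axes, zero at the start; "wrist_torque": the same for the moment, N m; "opening": opening from 0.0 (shut) to 1.0 (fully open).
Only numpy, scipy, OpenCV 4.12 (cv2) and the standard library are available. Lean on these libraries where they do the work, as an engineer would, in place of code of your own. Each camera call takes 0.05 s, during which the arm holds its last target.

## Working session

There is one attempt and no reset: what is moved stays moved. The work goes in short steps, Python scripts to look and compute and a tool call to move; the robot and the scene stay as the last step left them, time stands still between calls to the robot, and variables do not carry over. Pictures are saved under pics/ and viewed, and the job is handed in when it is done.

Besides the shell and the picture viewer there is one more tool, called after "Emit:" by a JSON object that holds its "fn" and its "kwargs", one argument or row to a line. jog_arm: Moves the arm, as the interface text tells. Its arguments: {"type":"object","properties":{"deltas":{"type":"array","items":{"type":"array"}},"force":{"type":"number"}},"required":["deltas"]}

```bash
mkdir -p pics; cat > h.py <<'E'
import numpy as np,cv2
from plant import ctrl
from scipy.spatial.transform import Rotation as R
def grab(n):
    st=ctrl.get_state(); c=ctrl.read_camera(n); return st,c
def cloud(c):
    z=c["range_z"]; v,u=np.mgrid[:z.shape[0],:z.shape[1]]
    P=np.stack([(u-c["cx"])/c["fx"]*z,-(v-c["cy"])/c["fy"]*z,-z,np.ones_like(z)],-1)
    W=P@np.array(c["T"]).T; W=W[...,:3]; W[z==0]=np.nan; return W
E
python3 - <<'E'
from h import *
print(ctrl.get_state())
for n in("top","scene"):
    st,c=grab(n); cv2.imwrite(f"pics/{n}0.png",c["pixels"]); print({k:v for k,v in c.items() if k not in("pixels","range_z")})
    np.savez(f"{n}0.npz",**{k:v for k,v in c.items()})
E
```

```text
{'time': 0.0, 'qpos': array([ 1.04800455e+00,  2.87171795e-01,  1.57817120e+00,  1.35172216e-05,
        1.27860594e+00, -1.50003506e-01]), 'dq': array([ 0.00087509, -0.00095655, -0.00057996, -0.00085369, -0.00200794,
       -0.00014502]), 'joint_efforts': array([ 7.78803333e-04, -4.05980587e+01, -2.92624944e+01, -1.49833886e-04,
        5.73912359e-03,  4.40298848e-06]), 'eef_pos': array([0.24548479, 0.62807466, 0.22994624]), 'tcp_rot': array([ 0.69564301, -0.13131927,  0.13076066, -0.69407327]), 'contact_force': array([-0.27936522, -0.05336876,  1.3251533 ]), 'wrist_torque': array([ 0.00620293, -0.04407476, -0.00189073]), 'opening': 0.9980306543683215}
{'fx': 384.4345682646748, 'fy': 384.4345682646748, 'cx': 254.33465959222022, 'cy': 192.91835200270282, 'T': array([[ 0.01413886,  0.99340099, -0.11381815,  0.44716641],
       [-0.99964332,  0.01662263,  0.02090282, -0.07674271],
       [ 0.02265683,  0.11348201,  0.99328168,  0.95689983],
       [ 0.        ,  0.        ,  0.        ,  1.        ]])}
{'fx': 385.02684058278595, 'fy': 385.02684058278595, 'cx': 252.60325242938748, 'cy': 190.58973609594736, 'T': array([[ 0.2918838 ,  0.46540871, -0.83558278, -0.14124308],
       [-0.95645127,  0.14002378, -0.25611388, -0.292713  ],
       [-0.00219618,  0.8739497 ,  0.48601143,  0.46852972],
       [ 0.        ,  0.        ,  0.        ,  1.        ]])}
```

View pics/top0.png

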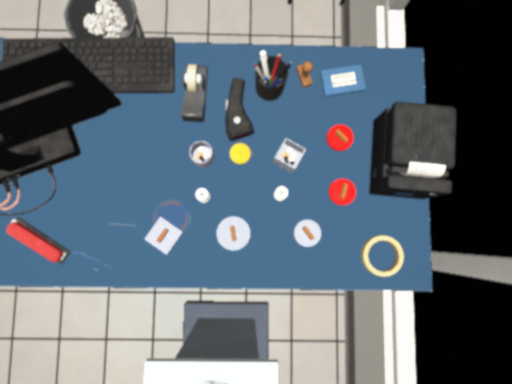

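View pics/scene0.png

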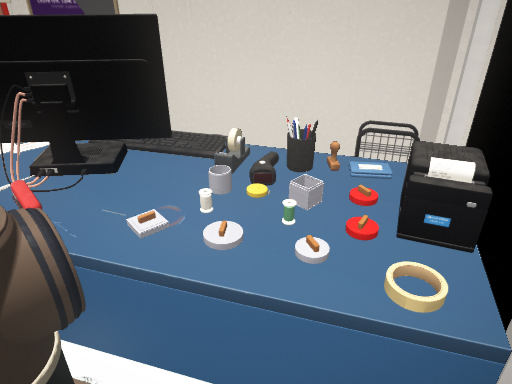

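The top view shows the round tin at (201,153), the square tin at (290,154), the square lid at (164,235), the odd lid at (233,233) and the small round lid at (308,233). The spools are at (203,195) and (281,193), and the measure is at (240,153). Two red lid look-alikes lie to the right. Next I measure.

```bash
cat > m.py <<'E'
from h import *
def bars(c,W,minz=0.01):
    h=cv2.cvtColor(c["pixels"],cv2.COLOR_BGR2HSV)
    m=((h[...,0]>5)&(h[...,0]<20)&(h[...,1]>120)&(h[...,2]>90)).astype(np.uint8)
    n,l,s,ce=cv2.connectedComponentsWithStats(m)
    for i in range(1,n):
        if s[i,4]<15: continue
        P=W[(l==i)]; P=P[np.isfinite(P[:,2])]
        if len(P)<5: continue
        z=np.median(P[:,2]); 
        uv=np.argwhere(l==i)[:,::-1]
        Q=P[:,:2]; (cx,cy),(w,hh),a=cv2.minAreaRect(Q.astype(np.float32))
        d=Q-Q.mean(0); ev,V=np.linalg.eigh(d.T@d/len(d))
        print(ce[i].round(1),s[i,4],"z",z.round(4),"mean",Q.mean(0).round(4),"rect",round(cx,4),round(cy,4),round(w,4),round(hh,4),"ang deg",round(np.degrees(np.arctan2(V[1,1],V[0,1])),1))
E
python3 - <<'E'
from m import *
for n in("top","scene"):
    c=dict(np.load(f"{n}0.npz")); W=cloud(c); print(n); bars(c,W)
    if n=="top":
        for nm,(u,v) in dict(rt=(201,153),st=(290,154),sl=(164,235),od=(233,233),rl=(308,233),wl=(203,195),gr=(281,193),me=(240,153)).items():
            P=W[v-22:v+22,u-22:u+22].reshape(-1,3); z=P[:,2]
            print(nm,"nan",np.isnan(z).mean().round(2),"zq",np.nanpercentile(z,[2,50,90,95,99]).round(4), end=' ')
            k=z>(0.008); 
            Q=P[k]; print(len(Q),Q.mean(0).round(4),Q.min(0).round(3),Q.max(0).round(3))
    im=c["pixels"]; 
    if n=="top": cv2.imwrite("pics/topz.png",cv2.resize(im[130:265,130:345],None,fx=3.6,fy=3.6,interpolation=cv2.INTER_CUBIC))
E
```

```text
top
[304.8  73.2] 210 z 0.0247 mean [ 0.8552 -0.2176] rect 0.8589 -0.2179 0.0517 0.0214 ang deg -150.3
[341.1 135.5] 81 z 0.0312 mean [ 0.7004 -0.3097] rect 0.701 -0.31 0.0368 0.0105 ang deg -136.2
[343.6 190.5] 82 z 0.031 mean [ 0.5629 -0.3143] rect 0.5633 -0.3167 0.0148 0.0381 ang deg 164.1
[232.9 233.2] 24 z 0.0316 mean [ 0.4554 -0.0464] rect 0.4558 -0.0462 0.029 0.0041 ang deg -171.4
[307.9 232.7] 29 z 0.0314 mean [ 0.4593 -0.2262] rect 0.4596 -0.2264 0.0282 0.0058 ang deg -142.4
[162.1 235.2] 33 z 0.0315 mean [0.4483 0.1221] rect 0.4483 0.1217 0.0058 0.03 ang deg 146.0
rt nan 0.01 zq [-0.0022  0.0018  0.0294  0.0518  0.0565] 344 [0.6484 0.034  0.0335] [0.62  0.005 0.008] [0.677 0.062 0.059]
st nan 0.01 zq [-0.0024  0.002   0.0359  0.053   0.057 ] 395 [ 0.6487 -0.1798  0.0331] [ 0.612 -0.217  0.008] [ 0.687 -0.142  0.059]
sl nan 0.01 zq [-0.0022  0.0022  0.018   0.0196  0.032 ] 760 [0.4495 0.122  0.0176] [0.406 0.078 0.009] [0.495 0.167 0.035]
od nan 0.0 zq [-0.0023  0.0029  0.0179  0.0194  0.0321] 882 [ 0.4571 -0.0464  0.0173] [ 0.417 -0.085  0.011] [ 0.498 -0.007  0.036]
rl nan
[... 494 characters left out ...]
 0.71  -0.024  0.049]
scene
[334.7 145.4] 52 z 0.0697 mean [ 0.8505 -0.2213] rect 0.8518 -0.2212 0.021 0.0142 ang deg 96.3
[333.1 161.7] 120 z 0.0218 mean [ 0.8456 -0.2221] rect 0.8538 -0.2208 0.0488 0.0227 ang deg -149.0
[364.2 190.4] 92 z 0.028 mean [ 0.6939 -0.3118] rect 0.6956 -0.3112 0.036 0.0105 ang deg 48.1
[146.4 216.6] 119 z 0.0281 mean [0.4447 0.1207] rect 0.4454 0.1213 0.0094 0.0353 ang deg 146.5
[362.4 221.6] 88 z 0.0304 mean [ 0.5545 -0.3148] rect 0.5587 -0.3154 0.0097 0.035 ang deg 160.4
[222.4 228.2] 69 z 0.0316 mean [ 0.448 -0.049] rect 0.453 -0.0478 0.0347 0.0087 ang deg -171.7
[312.4 243. ] 119 z 0.0306 mean [ 0.4525 -0.2285] rect 0.4564 -0.2267 0.0388 0.0098 ang deg -140.8
```

```bash
python3 - <<'E'
from h import *
st,c=grab("wrist"); print({k:v for k,v in c.items() if k not in("pixels","range_z")}); cv2.imwrite("pics/w0.png",c["pixels"])
E
```

```text
{'fx': 297.3186396354542, 'fy': 297.3186396354542, 'cx': 258.24691178852095, 'cy': 187.24957952864253, 'mount': array([[-6.43198123e-04, -9.46211976e-01, -3.23546724e-01,
        -8.26164686e-02],
       [-4.21189013e-04,  3.23547018e-01, -9.46212000e-01,
        -1.42195162e-01],
       [ 9.99999704e-01, -4.72327457e-04, -6.06638923e-04,
        -1.17299838e-06],
       [ 0.00000000e+00,  0.00000000e+00,  0.00000000e+00,
         1.00000000e+00]])}
```

View pics/topz.png

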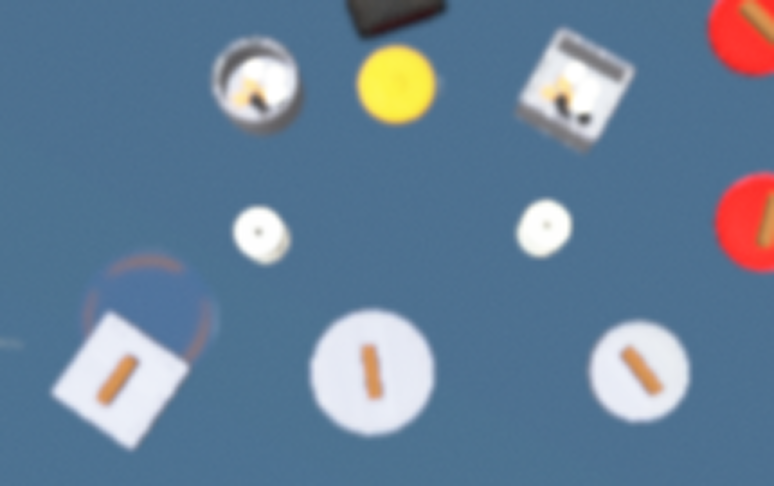

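View pics/w0.png

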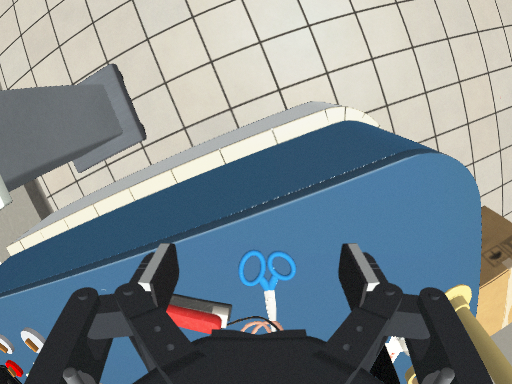

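```bash
cat >> h.py <<'E'
def ray_plane(c,uv,z):
    uv=np.atleast_2d(uv).astype(float); T=np.array(c["T"])
    d=np.stack([(uv[:,0]-c["cx"])/c["fx"],-(uv[:,1]-c["cy"])/c["fy"],-np.ones(len(uv))],1)@T[:3,:3].T
    o=T[:3,3]; s=(z-o[2])/d[:,2]; return o+d*s[:,None]
E
python3 - <<'E'
from h import *
s=ctrl.get_state(); print(R.from_quat(s["tcp_rot"]).as_matrix().round(3))
c=dict(np.load("top0.npz")); im=c["pixels"]; hsv=cv2.cvtColor(im,cv2.COLOR_BGR2HSV)
m=(hsv[...,1]<75).astype(np.uint8)
W=cloud(c)
n,l,st,ce=cv2.connectedComponentsWithStats(m)
for nm,(u,v),z in (("sl",(150,237),.015),("od",(222,233),.015),("rl",(300,240),.015)):
    i=l[v,u]; k=(l==i).astype(np.uint8); 
    ct=max(cv2.findContours(k,0,cv2.CHAIN_APPROX_NONE)[0],key=len)[:,0]
    P=ray_plane(c,ct,z)[:,:2].astype(np.float32)
    print(nm,st[i],"rect",cv2.minAreaRect(P),"circ",cv2.minEnclosingCircle(P))
# tins: rim pts from depth
for nm,(u,v) in (("rt",(201,153)),("st",(290,154))):
  for zl in (.048,.052):
    P=W[v-20:v+20,u-20:u+20].reshape(-1,3); Q=P[(P[:,2]>zl)&(P[:,2]<.062)]
    Q2=Q[:,:2].astype(np.float32); print(nm,len(Q),"z",np.median(Q[:,2]).round(4),"rect",cv2.minAreaRect(Q2),"circ",cv2.minEnclosingCircle(Q2))
cv2.imwrite("pics/tins.png",cv2.resize(np.hstack([im[130:175,180:225],im[130:175,268:313]]),None,fx=8,fy=8,interpolation=cv2.INTER_NEAREST))
c=dict(np.load("scene0.npz")); im=c["pixels"]
cv2.imwrite("pics/scz.png",cv2.resize(im[155:270,120:340],None,fx=3.6,fy=3.6,interpolation=cv2.INTER_CUBIC))
E
```

```text
[[ 0.931 -0.001  0.364]
 [-0.364 -0.002  0.931]
 [-0.    -1.    -0.002]]
sl [144 212  45  43 893] rect ((0.46292877197265625, 0.11827400326728821), (0.0832139402627945, 0.10684512555599213), 65.19120788574219) circ ((0.4625624120235443, 0.11447470635175705), 0.05936763063073158)
od [216 216  35  35 941] rect ((0.4562138020992279, -0.045995745807886124), (0.08235999196767807, 0.08279181271791458), 0.8802355527877808) circ ((0.4563182294368744, -0.045840196311473846), 0.04322989657521248)
rl [293 219  29  29 606] rect ((0.4587669372558594, -0.22682088613510132), (0.06811729073524475, 0.06888758391141891), 0.7765213847160339) circ ((0.45943427085876465, -0.22655163705348969), 0.035472672432661057)
rt 117 z 0.0548 rect ((0.6479645371437073, 0.03398941084742546), (0.05528825521469116, 0.054212283343076706), 45.80155944824219) circ ((0.6483670473098755, 0.033743780106306076), 0.028485482558608055)
rt 94 z 0.0554 rect ((0.6480703949928284, 0.03390178084373474), (0.05486010015010834, 0.0543542318046093), 47.972957611083984) circ ((0.6481143832206726, 0.03407183289527893), 0.02826300449669361)
st 138 z 0.0547 rect ((0.648785412311554, -0.18006020784378052), (0.05666497349739075, 0.055543843656778336), 60.9975700378418) circ ((0.6482489705085754, -0.18028312921524048), 0.037594106048345566)
st 110 z 0.0553 rect ((0.6488895416259766, -0.18006688356399536), (0.05545980855822563, 0.05527409538626671), 60.8734130859375) circ ((0.6494868993759155, -0.1798326075077057), 0.0375092439353466)
```

View pics/tins.png

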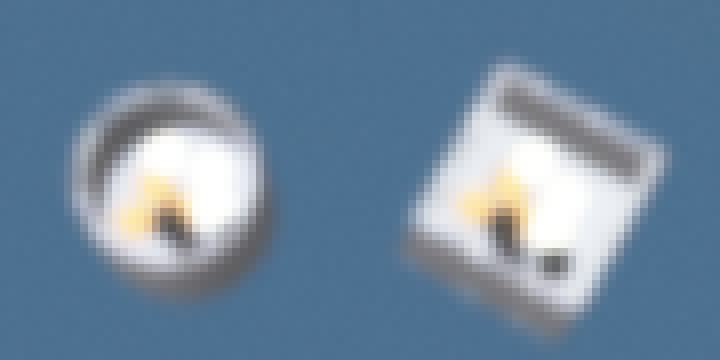

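View pics/scz.png

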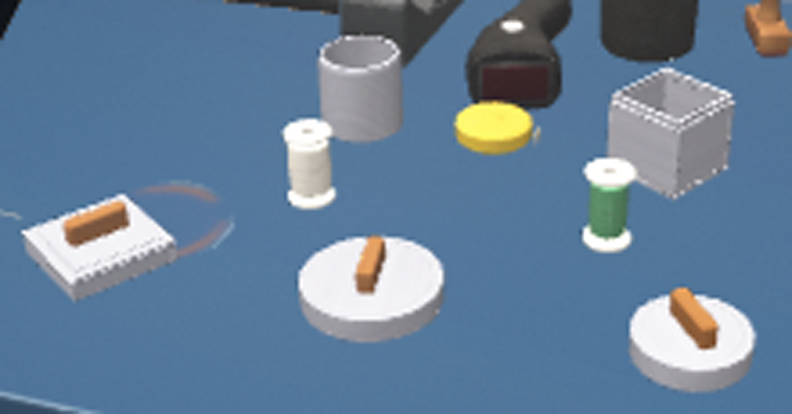

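```bash
cat >> h.py <<'E'
def tgt(yaw):
    z=np.array([np.cos(yaw),np.sin(yaw),0]); y=np.array([0,0,-1.]); return np.stack([np.cross(y,z),y,z],1)
def plan(p,yawdeg):
    s=ctrl.get_state(); R0=R.from_quat(s["tcp_rot"]).as_matrix()
    w=R.from_matrix(R0.T@tgt(np.radians(yawdeg))).as_rotvec()
    d=R0.T@(np.array(p)-s["eef_pos"]); print("t",round(s["time"],2),"pos",s["eef_pos"].round(4),"w",w.round(4).tolist(),"d",d.round(4).tolist(),"F",s["contact_force"].round(2),"open",round(s["opening"],3),"q",s["qpos"].round(2))
E
python3 -c "
from h import *
plan([.449,.122,.16],56)"
```

```text
t 0.15 pos [0.2455 0.6282 0.2302] w [0.0019, 0.2207, -0.0001] d [0.3738, 0.0709, -0.3972] F [0.1  0.83 0.24] open 0.996 q [ 1.05  0.29  1.58 -0.    1.28 -0.15]
```

Emit:
{"fn": "jog_arm", "kwargs": {
  "deltas": [
    [[0, 0.1, 0], [0.187, 0.035, -0.199], 0.5],
    [[0, 0.1, 0], [0.187, 0.035, -0.199], 0.5],
    [[0, 0.1, 0], [0.187, 0.035, -0.199], 0.5],
    [[0, 0.1, 0], [0.187, 0.035, -0.199], 0.5],
    [[0.002, 0.22, 0], [0.374, 0.071, -0.397], 0.5],
    [[0.002, 0.22, 0], [0.374, 0.071, -0.397], 0.5],
    [[0.002, 0.22, 0], [0.374, 0.071, -0.397], 0.5],
    [[0.002, 0.22, 0], [0.374, 0.071, -0.397], 0.5],
    [[0.002, 0.22, 0], [0.374, 0.071, -0.397], 0.5],
    [[0.002, 0.22, 0], [0.374, 0.071, -0.397], 0.5]
  ]
}}

```text
time: 0.98
eef_pos: [0.3997, 0.2433, 0.1769]
tcp_rot: [-0.676, 0.206, -0.206, 0.676]
contact_force: [1.0, 0.3, 0.2]
opening: 0.5
```

```bash
python3 -c "
from h import *
plan([.449,.122,.16],56)"
```

```text
t 0.98 pos [0.3997 0.2433 0.1769] w [-0.0003, 0.0011, 0.0001] d [0.1086, 0.0169, -0.0732] F [1.03 0.25 0.15] open 0.5 q [ 0.33 -0.13  2.12  0.    1.15 -0.65]
```

Emit:
{"fn": "jog_arm", "kwargs": {
  "deltas": [
    [[0, 0.001, 0], [0.109, 0.017, -0.073], 0.5],
    [[0, 0.001, 0], [0.109, 0.017, -0.073], 0.5],
    [[0, 0.001, 0], [0.109, 0.017, -0.073], 0.5],
    [[0, 0.001, 0], [0.109, 0.017, -0.073], 0.5],
    [[0, 0.001, 0], [0.109, 0.017, -0.073], 0.5],
    [[0, 0.001, 0], [0.109, 0.017, -0.073], 0.5]
  ]
}}

```text
time: 1.48
eef_pos: [0.4492, 0.1219, 0.1597]
tcp_rot: [-0.676, 0.208, -0.207, 0.676]
contact_force: [-0.2, 0.2, -0.7]
opening: 0.5
```

```bash
cat >> h.py <<'E'
def wcloud(s,c):
    """world points for fisheye"""
    h,w=c["range_z"].shape; v,u=np.mgrid[:h,:w].astype(float)
    a=(u-c["cx"])/c["fx"]; b=(v-c["cy"])/c["fy"]; th=np.hypot(a,b); k=np.where(th>1e-9,np.tan(np.minimum(th,1.5))/np.maximum(th,1e-9),1)
    z=c["range_z"].astype(float); P=np.stack([a*k*z,-b*k*z,-z],-1)
    M=np.array(c["mount"]); P=P@M[:3,:3].T+M[:3,3]
    Rw=R.from_quat(s["tcp_rot"]).as_matrix(); W=P@Rw.T+s["eef_pos"]; W[z==0]=np.nan; return W
E
python3 - <<'E'
from m import *
plan([.449,.122,.16],56)
s,c=grab("wrist"); cv2.imwrite("pics/w1.png",c["pixels"]); W=wcloud(s,c); bars(c,W)
E
```

```text
t 1.48 pos [0.4492 0.1219 0.1597] w [-0.0003, -0.0016, -0.001] d [-0.0002, -0.0003, -0.0] F [-0.19  0.18 -0.7 ] open 0.5 q [ 0.05 -0.11  2.14  0.    1.11 -0.93]
[258.5 173.9] 381 z 0.0304 mean [0.4469 0.1241] rect 0.4478 0.1236 0.0088 0.0365 ang deg 146.3
[142.  258.1] 378 z 0.0289 mean [ 0.455  -0.0432] rect 0.4553 -0.0451 0.0362 0.011 ang deg -170.5
[ 68.4 308.3] 224 z 0.0268 mean [ 0.4584 -0.2233] rect 0.4593 -0.2253 0.0363 0.0112 ang deg -143.1
```

View pics/w1.png

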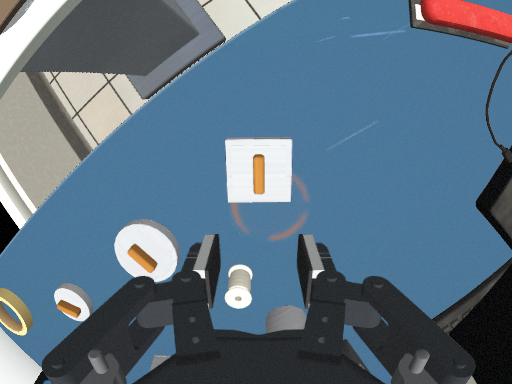

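```bash
python3 - <<'E'
from h import *
s,c=grab("wrist"); W=wcloud(s,c)
Rw=R.from_quat(s["tcp_rot"]).as_matrix(); Tl=(W-s["eef_pos"])@Rw
sub=(slice(125,215),slice(215,305)); 
h=cv2.cvtColor(c["pixels"],cv2.COLOR_BGR2HSV)
m=np.zeros(h.shape[:2],bool); m[sub]=(h[sub][...,1]<70)
z=W[...,2]
k=m&(z>.010)&(z<.022); Q=Tl[k][:,[0,2]].astype(np.float32); print("lid top tool x,z",cv2.minAreaRect(Q),np.median(z[k]))
hs=np.zeros_like(m); hs[sub]=(h[sub][...,1]>120)&(h[sub][...,0]<25)&(z[sub]>.027)
Q=Tl[hs][:,[0,2]].astype(np.float32); print("bar top",cv2.minAreaRect(Q),Q.mean(0),np.median(z[hs]))
E
```

```text
lid top tool x,z ((-0.0007205940783023834, 0.00013032183051109314), (0.06682074069976807, 0.06618101894855499), 0.40741491317749023) 0.01516637809282867
bar top ((-0.0014494433999061584, 2.7914531528949738e-05), (0.0358138382434845, 0.009751208126544952), 0.2492208182811737) [-0.00200694 -0.00024006] 0.03037786988125435
```

Emit:
{"fn": "jog_arm", "kwargs": {
  "deltas": [
    [[0, -0.002, 0], [-0.001, 0.04, 0], 0.45],
    [[0, -0.002, 0], [-0.001, 0.08, 0], 0.45],
    [[0, -0.002, 0], [-0.001, 0.11, 0], 0.45],
    [[0, -0.002, 0], [-0.001, 0.13, 0], 0.45],
    [[0, -0.002, 0], [-0.001, 0.141, 0], 0.4],
    [[0, -0.002, 0], [-0.001, 0.141, 0], 0.3],
    [[0, -0.002, 0], [-0.001, 0.141, 0], 0.2],
    [[0, -0.002, 0], [-0.001, 0.141, 0], 0.1],
    [[0, -0.002, 0], [-0.001, 0.141, 0], 0.0],
    [[0, -0.002, 0], [-0.001, 0.141, 0], 0.0]
  ],
  "force": 40
}}

```text
time: 2.42
eef_pos: [0.4493, 0.1239, 0.0204]
tcp_rot: [-0.676, 0.205, -0.206, 0.677]
contact_force: [-0.3, 0.1, -0.7]
opening: 0.111
```

Emit:
{"fn": "jog_arm", "kwargs": {
  "deltas": [
    [[0, 0, 0], [0, 0, 0], 0],
    [[0, 0, 0], [0, 0, 0], 0],
    [[0, 0, 0], [0, 0, 0], 0]
  ]
}}

```text
time: 2.67
eef_pos: [0.4497, 0.1239, 0.021]
tcp_rot: [-0.676, 0.204, -0.207, 0.677]
contact_force: [0.9, 1.0, -0.3]
opening: 0.114
```

```bash
python3 - <<'E'
from h import *
plan([.449,.122,.018],56)
s,c=grab("wrist"); cv2.imwrite("pics/w2.png",c["pixels"])
E
```

```text
t 2.67 pos [0.4497 0.1239 0.021 ] w [-0.0031, 0.0035, 0.003] d [0.0004, 0.003, -0.002] F [ 0.95  1.   -0.3 ] open 0.114 q [ 0.05  0.12  2.21  0.    0.81 -0.93]
```

View pics/w2.png

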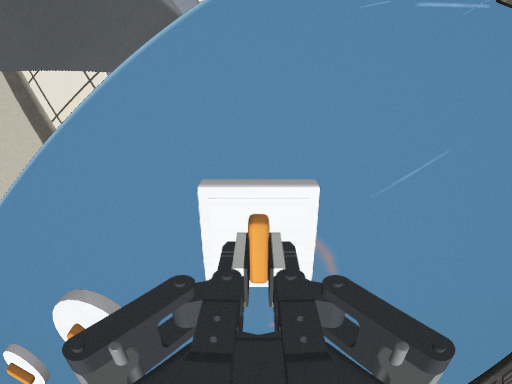

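Emit:
{"fn": "jog_arm", "kwargs": {
  "deltas": [
    [[0, 0, 0], [0, -0.02, 0], 0],
    [[0, 0, 0], [0, -0.05, 0], 0],
    [[0, 0, 0], [0, -0.08, 0], 0],
    [[0, 0, 0], [0, -0.1, 0], 0],
    [[0, 0, 0], [0, -0.1, 0], 0],
    [[0, 0, 0], [0, -0.1, 0], 0]
  ],
  "force": 50
}}

```text
time: 3.22
eef_pos: [0.45, 0.1238, 0.1219]
tcp_rot: [-0.676, 0.203, -0.208, 0.678]
contact_force: [-0.5, 0.3, -0.6]
opening: 0.109
```

```bash
python3 - <<'E'
from h import *
plan([.6489,-.1801,.12],61)
s,c=grab("wrist"); cv2.imwrite("pics/w3.png",c["pixels"])
W=wcloud(s,c)
Rw=R.from_quat(s["tcp_rot"]).as_matrix(); Tl=(W-s["eef_pos"])@Rw
h=cv2.cvtColor(c["pixels"],cv2.COLOR_BGR2HSV)
m=(h[...,1]<60)&(h[...,2]>120); y=Tl[...,1]
k=m&(abs(Tl[...,0])<.045)&(abs(Tl[...,2])<.045)&(y>-.01)&(y<.03)
print(k.sum(),np.percentile(y[k],[5,50,95]).round(4),Tl[k].min(0).round(4),Tl[k].max(0).round(4))
A=Tl[k&(y<np.median(y[k])+.003)]; print("plane tilt",np.linalg.lstsq(np.c_[A[:,0],A[:,2],np.ones(len(A))],A[:,1],rcond=None)[0])
print(cv2.minAreaRect(A[:,[0,2]].astype(np.float32)))
E
```

```text
t 3.22 pos [0.45   0.1238 0.1219] w [-0.0044, -0.0839, 0.0053] d [0.3343, 0.003, -0.1418] F [-0.49  0.33 -0.63] open 0.109 q [ 0.05 -0.06  2.17  0.    1.03 -0.93]
7988 [0.004  0.0054 0.0139] [-0.0329 -0.01   -0.0329] [0.0335 0.022  0.0333]
plane tilt [-0.00419847  0.00153775  0.00505406]
((0.00036250799894332886, 0.00024111196398735046), (0.06617015600204468, 0.06637366116046906), 89.9741439819336)
```

View pics/w3.png

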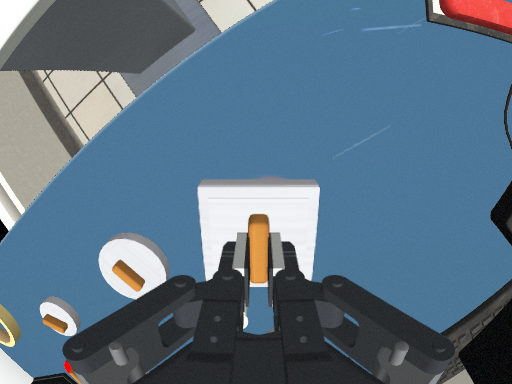

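```bash
python3 - <<'E'
from h import *
plan([.6489+.07,-.1801-.039,.15],61)
E
```

```text
t 3.27 pos [0.4488 0.1237 0.1203] w [-0.0025, -0.0839, 0.0024] d [0.4153, -0.0291, -0.1345] F [-0.78 -0.19 -1.46] open 0.11 q [ 0.05 -0.06  2.17  0.    1.03 -0.93]
```

Emit:
{"fn": "jog_arm", "kwargs": {
  "deltas": [
    [[-0.003, -0.03, 0.003], [0.03, -0.02, -0.01], 0],
    [[-0.003, -0.05, 0.003], [0.065, -0.029, -0.021], 0],
    [[-0.003, -0.084, 0.003], [0.1, -0.029, -0.032], 0],
    [[-0.003, -0.084, 0.003], [0.138, -0.029, -0.045], 0],
    [[-0.003, -0.084, 0.003], [0.176, -0.029, -0.057], 0],
    [[-0.003, -0.084, 0.003], [0.214, -0.029, -0.069], 0],
    [[-0.003, -0.084, 0.003], [0.252, -0.029, -0.082], 0],
    [[-0.003, -0.084, 0.003], [0.29, -0.029, -0.094], 0],
    [[-0.003, -0.084, 0.003], [0.328, -0.029, -0.106], 0],
    [[-0.003, -0.084, 0.003], [0.36, -0.029, -0.117], 0]
  ]
}}

```text
time: 4.1
eef_pos: [0.6826, -0.1757, 0.1461]
tcp_rot: [-0.684, 0.179, -0.175, 0.685]
contact_force: [0.4, 0.1, -0.3]
opening: 0.102
```

```bash
python3 - <<'E'
from h import *
plan([.6489+.07,-.1801-.039,.15],61)
E
```

```text
t 4.1 pos [ 0.6826 -0.1757  0.1461] w [0.0012, -0.0009, -0.0053] d [0.0528, -0.0042, -0.0203] F [ 0.42  0.12 -0.33] open 0.102 q [-0.4   0.43  1.56 -0.    1.16 -1.46]
```

Emit:
{"fn": "jog_arm", "kwargs": {
  "deltas": [
    [[0.001, -0.001, -0.005], [0.03, -0.004, -0.012], 0],
    [[0.001, -0.001, -0.005], [0.053, -0.004, -0.02], 0],
    [[0.001, -0.001, -0.005], [0.053, -0.004, -0.02], 0],
    [[0.001, -0.001, -0.005], [0.053, -0.004, -0.02], 0],
    [[0.001, -0.001, -0.005], [0.053, -0.004, -0.02], 0]
  ]
}}

```text
time: 4.52
eef_pos: [0.7178, -0.218, 0.1468]
tcp_rot: [-0.684, 0.179, -0.175, 0.685]
contact_force: [-0.1, 0.7, -1.2]
opening: 0.11
```

```bash
python3 - <<'E'
from h import *
plan([.6489,-.1801,.1],61)
s,c=grab("wrist"); cv2.imwrite("pics/w4.png",c["pixels"]); W=wcloud(s,c)
np.savez("w4.npz",W=W,p=s["eef_pos"],q=s["tcp_rot"],im=c["pixels"])
k=(np.abs(W[...,0]-.649)<.045)&(np.abs(W[...,1]+.18)<.045)&(W[...,2]>.045)&(W[...,2]<.062)
v,u=np.where(k); print(k.sum(),u.min(),u.max(),v.min(),v.max())
Q=W[k]; print(np.median(Q[:,2]),cv2.minAreaRect(Q[:,:2].astype(np.float32)))
E
```

```text
t 4.52 pos [ 0.7178 -0.218   0.1468] w [0.0002, 0.0001, -0.0053] d [-0.0784, 0.0472, -0.0002] F [-0.05  0.71 -1.25] open 0.11 q [-0.43  0.52  1.43  0.    1.2  -1.49]
1149 221 293 60 130
0.05410704944342966 ((0.6485824584960938, -0.1807466745376587), (0.05736801028251648, 0.05745651200413704), 61.09620666503906)
```

View pics/w4.png

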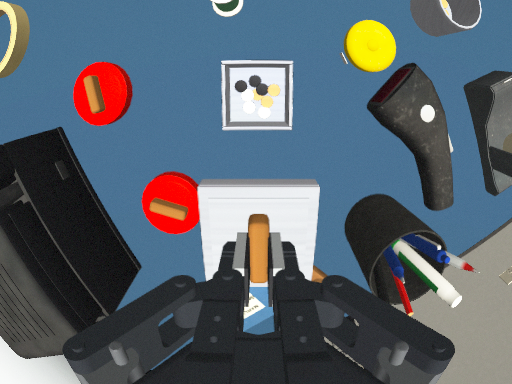

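Emit:
{"fn": "jog_arm", "kwargs": {
  "deltas": [
    [[0, 0, -0.005], [-0.03, 0.0, -0.001], 0],
    [[0, 0, -0.005], [-0.06, 0.02, -0.001], 0],
    [[0, 0, -0.005], [-0.079, 0.037, -0.001], 0],
    [[0, 0, -0.005], [-0.079, 0.047, -0.001], 0],
    [[0, 0, -0.005], [-0.079, 0.047, -0.001], 0],
    [[0, 0, -0.005], [-0.079, 0.047, -0.001], 0]
  ]
}}

```text
time: 5.07
eef_pos: [0.6482, -0.1795, 0.1009]
tcp_rot: [0.685, -0.176, 0.177, -0.685]
contact_force: [0.4, 0.1, -0.0]
opening: 0.11
```

```bash
python3 - <<'E'
from h import *
for i in range(5):
    plan([.6486,-.1807,.1],61.1)
    s,c=grab("scene")
cv2.imwrite("pics/s5.png",cv2.resize(c["pixels"][90:250,220:400],None,fx=4,fy=3.7,interpolation=cv2.INTER_CUBIC))
s,c=grab("wrist"); W=wcloud(s,c); cv2.imwrite("pics/w5.png",c["pixels"])
E
```

```text
t 5.07 pos [ 0.6482 -0.1795  0.1009] w [0.0003, -0.0001, 0.0007] d [0.0009, 0.0009, -0.0008] F [ 0.37  0.14 -0.02] open 0.11 q [-0.42  0.41  1.67 -0.    1.06 -1.49]
t 5.12 pos [ 0.6493 -0.1803  0.1021] w [0.0, -0.0005, 0.0031] d [-0.0004, 0.0021, -0.0007] F [ 0.18 -0.01 -0.15] open 0.109 q [-0.42  0.41  1.67 -0.    1.06 -1.49]
t 5.17 pos [ 0.6498 -0.1807  0.1027] w [-0.0001, -0.0007, 0.0043] d [-0.0011, 0.0027, -0.0006] F [-0.71  0.43 -0.97] open 0.107 q [-0.42  0.41  1.67 -0.    1.06 -1.49]
t 5.22 pos [ 0.6499 -0.1809  0.1029] w [-0.0001, -0.001, 0.0046] d [-0.0013, 0.0029, -0.0005] F [-0.29  0.4   0.11] open 0.104 q [-0.42  0.41  1.67 -0.    1.06 -1.49]
t 5.27 pos [ 0.6498 -0.181   0.1028] w [-0.0, -0.001, 0.0043] d [-0.0012, 0.0028, -0.0004] F [-0.35  0.92 -0.7 ] open 0.109 q [-0.42  0.41  1.67 -0.    1.06 -1.49]
```

View pics/s5.png

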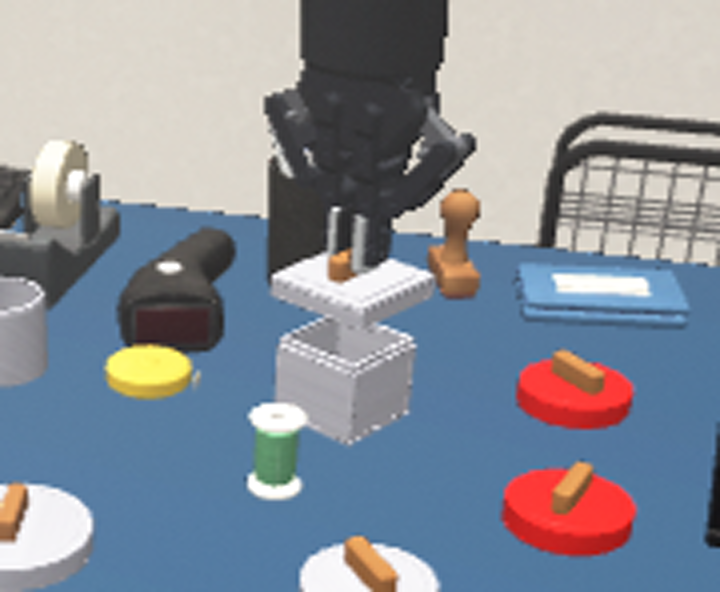

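View pics/w5.png

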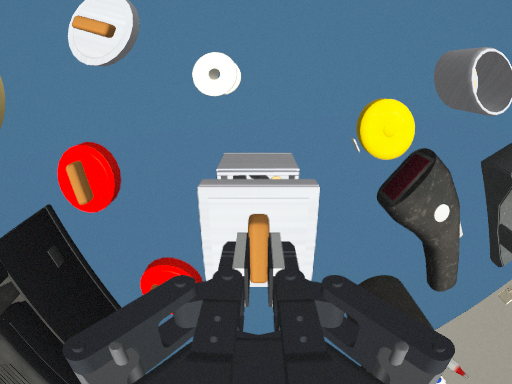

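```bash
python3 - <<'E'
from h import *
s,c=grab("wrist"); plan([.6486,-.1807,.1],61.1); W=wcloud(s,c)
Rw=R.from_quat(s["tcp_rot"]).as_matrix(); Tl=(W-s["eef_pos"])@Rw
v,u=np.mgrid[:384,:512]
for col in (235,258,280):
    print(col,[(r,*Tl[r,col].round(4)) for r in range(150,184,3)])
E
```

```text
t 5.42 pos [ 0.649  -0.1807  0.1018] w [0.0001, -0.0012, 0.0024] d [-0.0003, 0.0018, -0.0002] F [ 0.33 -0.88 -0.6 ] open 0.109 q [-0.42  0.41  1.67 -0.    1.06 -1.49]
235 [(150, np.float64(-0.0319), np.float64(0.1031), np.float64(-0.0193)), (153, np.float64(-0.0299), np.float64(0.1003), np.float64(-0.0192)), (156, np.float64(-0.0295), np.float64(0.0909), np.float64(-0.0185)), (159, np.float64(-0.0293), np.float64(0.0814), np.float64(-0.0178)), (162, np.float64(-0.0294), np.float64(0.0714), np.float64(-0.017)), (165, np.float64(-0.0295), np.float64(0.0622), np.float64(-0.0163)), (168, np.float64(-0.0293), np.float64(0.0547), np.float64(-0.0158)), (171, np.float64(-0.0283), np.float64(0.0507), np.float64(-0.0155)), (174, np.float64(-0.0271), np.float64(0.0476), np.float64(-0.0153)), (177, np.float64(-0.0112), np.float64(0.093), np.float64(-0.019)), (180, np.float64(-0.0321), np.float64(0.0184), np.float64(-0.013)), (183, np.float64(-0.0322), np.float64(0.0123), np.float64(-0.0125))]
258 [(150, np.float64(-0.0321), np.float64(0.1018), np.float64(0.0)), (153, np.float64(-0.0294), np.floa
[... 800 characters left out ...]
), np.float64(0.0185)), (156, np.float64(-0.0293), np.float64(0.0919), np.float64(0.0178)), (159, np.float64(-0.0294), np.float64(0.0809), np.float64(0.017)), (162, np.float64(-0.0296), np.float64(0.0704), np.float64(0.0163)), (165, np.float64(-0.0292), np.float64(0.0632), np.float64(0.0158)), (168, np.float64(-0.0295), np.float64(0.054), np.float64(0.0151)), (171, np.float64(-0.0284), np.float64(0.0504), np.float64(0.0149)), (174, np.float64(-0.0271), np.float64(0.0474), np.float64(0.0147)), (177, np.float64(-0.009), np.float64(0.1003), np.float64(0.0188)), (180, np.float64(-0.0322), np.float64(0.0181), np.float64(0.0125)), (183, np.float64(-0.0322), np.float64(0.0126), np.float64(0.0121))]
```

Emit:
{"fn": "jog_arm", "kwargs": {
  "deltas": [
    [[0, 0, 0.002], [-0.0017, 0.008, 0], 0],
    [[0, 0, 0.002], [-0.0017, 0.015, 0], 0],
    [[0, 0, 0.002], [-0.0017, 0.02, 0], 0],
    [[0, 0, 0.002], [-0.0017, 0.023, 0], 0],
    [[0, 0, 0.002], [-0.0017, 0.023, 0], 0],
    [[0, 0, 0.002], [-0.0017, 0.023, 0], 0]
  ]
}}

```text
time: 5.92
eef_pos: [0.6473, -0.1798, 0.0781]
tcp_rot: [0.685, -0.177, 0.177, -0.685]
contact_force: [-0.1, -0.5, -0.8]
opening: 0.114
```

```bash
python3 - <<'E'
from h import *
s,c=grab("wrist"); s,c=grab("wrist"); s,c=grab("wrist"); plan([.6486,-.1807,.063],61.1); W=wcloud(s,c)
cv2.imwrite("pics/w6.png",c["pixels"][100:300,130:390].repeat(3,0).repeat(3,1))
Rw=R.from_quat(s["tcp_rot"]).as_matrix(); Tl=(W-s["eef_pos"])@Rw
for col in (258,):
    print(col,[(r,*[float(x) for x in Tl[r,col].round(4)]) for r in range(140,188,3)])
E
```

```text
t 6.07 pos [ 0.6478 -0.18    0.0792] w [-0.0, -0.0012, 0.0011] d [0.001, 0.0162, -0.0003] F [-0.18 -0.23 -0.77] open 0.113 q [-0.42  0.43  1.68 -0.    1.03 -1.49]
258 [(140, -0.0446, 0.0786, 0.0), (143, -0.042, 0.08, 0.0), (146, -0.04, 0.0787, 0.0), (149, -0.0375, 0.0796, 0.0), (152, -0.0352, 0.0792, 0.0), (155, -0.0329, 0.0793, 0.0), (158, -0.0307, 0.0787, 0.0), (161, -0.0281, 0.0795, 0.0), (164, -0.0274, 0.0729, 0.0), (167, -0.0274, 0.0643, 0.0), (170, -0.0274, 0.0561, 0.0), (173, -0.0274, 0.0486, 0.0), (176, -0.0274, 0.0419, 0.0001), (179, -0.0324, 0.0192, 0.0001), (182, -0.0323, 0.014, 0.0001), (185, -0.0324, 0.0085, 0.0001)]
```

View pics/w6.png

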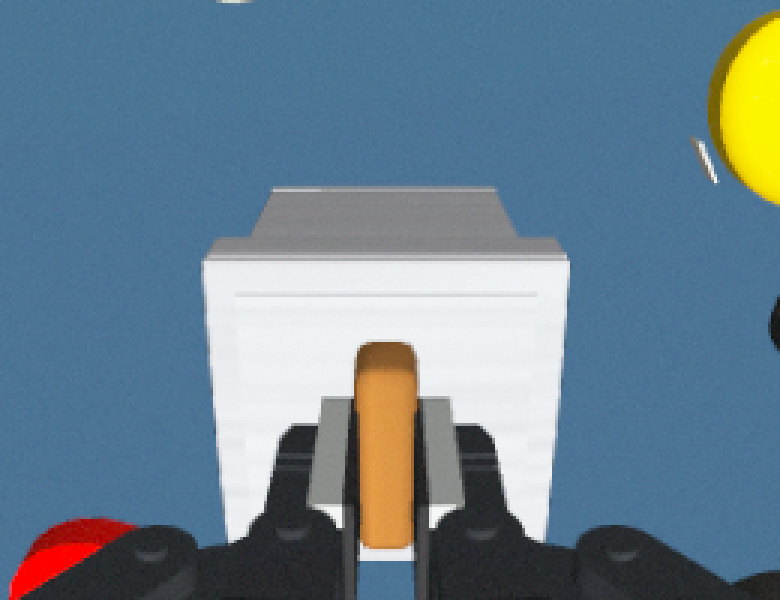

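Emit:
{"fn": "jog_arm", "kwargs": {
  "deltas": [
    [[0, 0, 0.001], [0.0005, 0.005, 0], 0],
    [[0, 0, 0.001], [0.0005, 0.009, 0], 0],
    [[0, 0, 0.001], [0.0005, 0.013, 0], 0],
    [[0, 0, 0.001], [0.0005, 0.016, 0], 0],
    [[0, 0, 0.001], [0.0005, 0.0165, 0], 0],
    [[0, 0, 0.001], [0.0005, 0.0165, 0], 0]
  ]
}}

```text
time: 6.57
eef_pos: [0.6483, -0.1803, 0.0634]
tcp_rot: [0.685, -0.177, 0.177, -0.685]
contact_force: [-2.3, 0.8, 4.8]
opening: 0.114
```

```bash
python3 - <<'E'
from h import *
s,c=grab("scene");s,c=grab("scene"); plan([.6486,-.1807,.063],61.1)
cv2.imwrite("pics/s7.png",cv2.resize(c["pixels"][120:250,240:400],None,fx=4.5,fy=4.5,interpolation=cv2.INTER_CUBIC))
E
```

```text
t 6.67 pos [ 0.6483 -0.1803  0.0635] w [0.0001, -0.0011, -0.0001] d [0.0004, 0.0005, -0.0002] F [-2.76  0.04  4.3 ] open 0.111 q [-0.42  0.45  1.69 -0.    1.   -1.49]
```

View pics/s7.png

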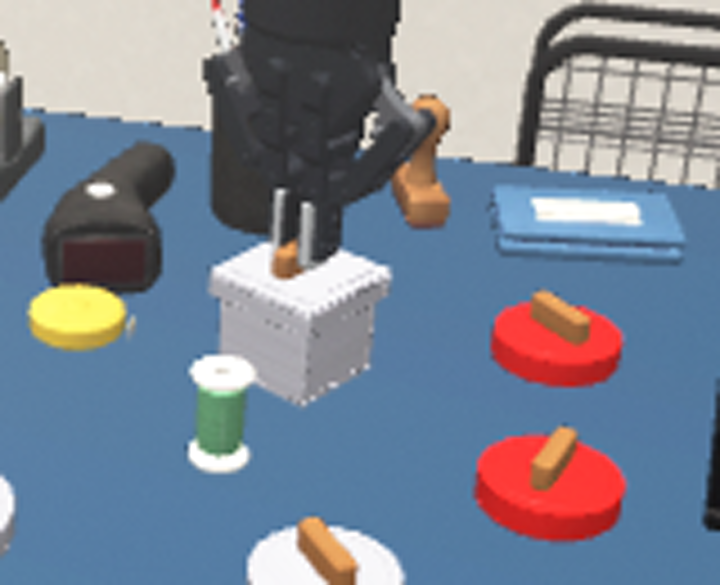

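Emit:
{"fn": "jog_arm", "kwargs": {
  "deltas": [
    [[0, 0, 0], [0, 0.001, 0], 0],
    [[0, 0, 0], [0, 0.0015, 0], 0],
    [[0, 0, 0], [0, 0.0015, 0], 0.15],
    [[0, 0, 0], [0, 0.0, 0], 0.25],
    [[0, 0, 0], [0, 0.0, 0], 0.35],
    [[0, 0, 0], [0, -0.01, 0], 0.4],
    [[0, 0, 0], [0, -0.04, 0], 0.4],
    [[0, 0, 0], [0, -0.08, 0], 0.4],
    [[0, 0, 0], [0, -0.1, 0], 0.4],
    [[0, 0, 0], [0, -0.1, 0], 0.4]
  ]
}}

```text
time: 7.5
eef_pos: [0.6521, -0.1818, 0.1718]
tcp_rot: [0.685, -0.172, 0.181, -0.684]
contact_force: [1.3, -0.1, 1.9]
opening: 0.402
```

```bash
python3 - <<'E'
from m import *
s,c=grab("wrist"); plan([.4597,-.2265,.16],-52); W=wcloud(s,c); bars(c,W)
cv2.imwrite("pics/w8.png",c["pixels"])
m=(abs(W[...,0]-.6485)<.05)&(abs(W[...,1]+.18)<.05)&(W[...,2]>.050)&(W[...,2]<.063)
A=W[m]; print(m.sum(),cv2.minAreaRect(A[:,:2].astype(np.float32)),np.median(A[:,2]),np.linalg.lstsq(np.c_[A[:,:2],np.ones(len(A))],A[:,2],rcond=None)[0])
E
```

```text
t 7.55 pos [ 0.6506 -0.1812  0.1684] w [-0.0085, 1.9729, 0.0048] d [-0.1451, 0.0071, -0.1321] F [-0.05  0.32 -0.37] open 0.402 q [-0.42  0.34  1.63 -0.    1.16 -1.49]
[125.6  32.7] 331 z 0.0301 mean [ 0.4614 -0.2258] rect 0.4597 -0.2272 0.0378 0.0101 ang deg -142.0
[110.9 159. ] 460 z 0.0291 mean [ 0.5625 -0.3131] rect 0.5612 -0.3187 0.0209 0.0376 ang deg 164.6
[257.5 179.7] 510 z 0.0733 mean [ 0.647  -0.1794] rect 0.6482 -0.18 0.0096 0.0362 ang deg 151.1
[180.2 255.8] 372 z 0.0289 mean [ 0.697  -0.3095] rect 0.664 -0.2704 0.0331 0.1431 ang deg 114.3
[294.2 308.5] 111 z 0.0195 mean [ 0.8362 -0.2301] rect 0.7528 -0.2043 0.0157 0.2327 ang deg 161.2
4579 ((0.6489765048027039, -0.18020810186862946), (0.06641469895839691, 0.06681181490421295), 61.62300491333008) 0.05818473221780689 [ 0.00847708 -0.00517265  0.05167082]
```

View pics/w8.png

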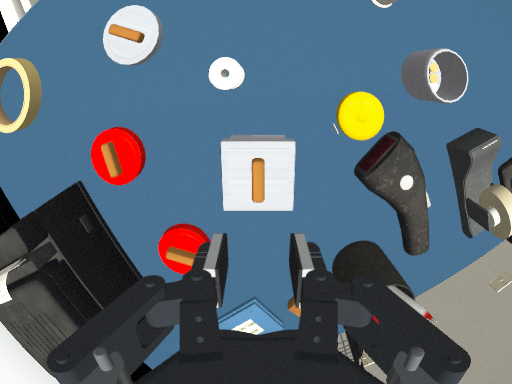

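Emit:
{"fn": "jog_arm", "kwargs": {
  "deltas": [
    [[0, 0.12, 0], [-0.014, 0.0, -0.013], 0.45],
    [[0, 0.24, 0], [-0.03, 0.0, -0.027], 0.45],
    [[0, 0.36, 0], [-0.05, 0.003, -0.045], 0.45],
    [[0, 0.48, 0], [-0.07, 0.003, -0.063], 0.45],
    [[0, 0.6, 0], [-0.09, 0.003, -0.08], 0.45],
    [[0, 0.72, 0], [-0.11, 0.005, -0.1], 0.45],
    [[0, 0.84, 0], [-0.13, 0.005, -0.118], 0.45],
    [[0, 0.96, 0], [-0.145, 0.007, -0.132], 0.45],
    [[0, 1.08, 0], [-0.145, 0.007, -0.132], 0.45],
    [[0, 1.2, 0], [-0.145, 0.007, -0.132], 0.45]
  ]
}}

```text
time: 8.38
eef_pos: [0.4577, -0.226, 0.1583]
tcp_rot: [0.462, -0.533, 0.536, -0.464]
contact_force: [0.1, -0.8, -0.5]
opening: 0.452
```

```bash
python3 - <<'E'
from m import *
plan([.4597,-.2268,.16],-52)
E
```

```text
t 8.38 pos [ 0.4577 -0.226   0.1583] w [-0.0049, 0.7653, -0.0012] d [0.0005, -0.0017, 0.0021] F [ 0.11 -0.81 -0.53] open 0.452 q [-0.66 -0.01  2.04  0.    1.1  -0.52]
```

Emit:
{"fn": "jog_arm", "kwargs": {
  "deltas": [
    [[0, 0.12, 0], [0, -0.002, 0.002], 0.45],
    [[0, 0.24, 0], [0, -0.002, 0.002], 0.45],
    [[0, 0.36, 0], [0, -0.002, 0.002], 0.45],
    [[0, 0.48, 0], [0, -0.002, 0.002], 0.45],
    [[-0.002, 0.6, 0], [0, -0.002, 0.002], 0.45],
    [[-0.003, 0.7, 0], [0, -0.002, 0.002], 0.45],
    [[-0.005, 0.765, 0], [0, -0.002, 0.002], 0.45],
    [[-0.005, 0.765, 0], [0, -0.002, 0.002], 0.45],
    [[-0.005, 0.765, 0], [0, -0.002, 0.002], 0.45]
  ]
}}

```text
time: 9.13
eef_pos: [0.459, -0.2258, 0.159]
tcp_rot: [-0.231, 0.669, -0.667, 0.231]
contact_force: [-0.2, 0.1, -0.2]
opening: 0.448
```

```bash
cat > lid.py <<'E'
from m import *
s,c=grab("wrist");s,c=grab("wrist"); plan([.4597,-.2268,.16],-52); W=wcloud(s,c); bars(c,W)
cv2.imwrite("pics/w9.png",c["pixels"])
Rw=R.from_quat(s["tcp_rot"]).as_matrix(); Tl=(W-s["eef_pos"])@Rw
h=cv2.cvtColor(c["pixels"],cv2.COLOR_BGR2HSV); z=W[...,2]
near=(abs(Tl[...,0])<.05)&(abs(Tl[...,2])<.05)
k=near&(h[...,1]<70)&(z>.010)&(z<.022); print("lid",cv2.minEnclosingCircle(Tl[k][:,[0,2]].astype(np.float32)))
k=near&(h[...,1]>120)&(h[...,0]<25)&(z>.027); print("bar",cv2.minAreaRect(Tl[k][:,[0,2]].astype(np.float32)))
E
python3 lid.py
```

```text
t 9.23 pos [ 0.4593 -0.226   0.1595] w [0.0019, 0.0016, -0.0007] d [0.0002, -0.0005, 0.0009] F [ 0.2  -0.11  0.1 ] open 0.449 q [-0.66 -0.    2.04  0.    1.11  0.25]
[459.8  56.2] 472 z 0.0284 mean [ 0.6985 -0.3095] rect 0.7047 -0.3137 0.0388 0.0252 ang deg -135.5
[111.8  72.6] 345 z 0.0301 mean [ 0.457  -0.0477] rect 0.4562 -0.0472 0.0377 0.0108 ang deg -170.3
[389.4 153. ] 490 z 0.0295 mean [ 0.5617 -0.3132] rect 0.5635 -0.3186 0.0187 0.042 ang deg 163.9
[259.2 177.1] 389 z 0.0303 mean [ 0.461  -0.2261] rect 0.46 -0.2267 0.0358 0.0097 ang deg -142.7
lid ((0.0009948915103450418, 0.0017315077129751444), 0.03314892575144768)
bar ((0.00010201707482337952, 0.0014439292717725039), (0.00972494576126337, 0.03544935956597328), 89.80091094970703)
```

View pics/w9.png

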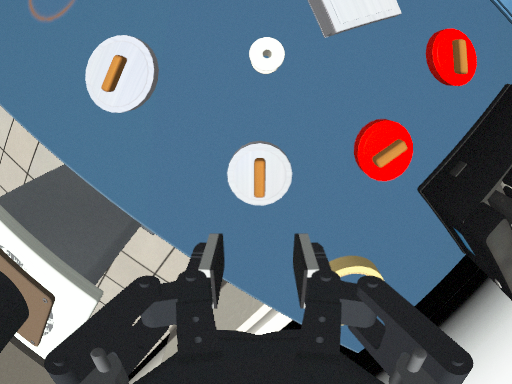

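Emit:
{"fn": "jog_arm", "kwargs": {
  "deltas": [
    [[0, 0.002, 0], [0.0005, 0.04, 0.0015], 0.45],
    [[0, 0.002, 0], [0.0005, 0.08, 0.0015], 0.45],
    [[0, 0.002, 0], [0.0005, 0.11, 0.0015], 0.45],
    [[0, 0.002, 0], [0.0005, 0.13, 0.0015], 0.45],
    [[0, 0.002, 0], [0.0005, 0.142, 0.0015], 0.4],
    [[0, 0.002, 0], [0.0005, 0.142, 0.0015], 0.3],
    [[0, 0.002, 0], [0.0005, 0.142, 0.0015], 0.2],
    [[0, 0.002, 0], [0.0005, 0.142, 0.0015], 0.1],
    [[0, 0.002, 0], [0.0005, 0.142, 0.0015], 0.0],
    [[0, 0.002, 0], [0.0005, 0.142, 0.0015], 0.0]
  ],
  "force": 40
}}

```text
time: 10.07
eef_pos: [0.4602, -0.2275, 0.0182]
tcp_rot: [-0.23, 0.669, -0.668, 0.23]
contact_force: [0.4, -1.3, -0.0]
opening: 0.115
```

Emit:
{"fn": "jog_arm", "kwargs": {
  "deltas": [
    [[0, 0, 0], [0, 0, 0], 0],
    [[0, 0, 0], [0, 0, 0], 0],
    [[0, 0, 0], [0, -0.02, 0], 0],
    [[0, 0, 0], [0, -0.05, 0], 0],
    [[0, 0, 0], [0, -0.08, 0], 0],
    [[0, 0, 0], [0, -0.11, 0], 0],
    [[0, 0, 0], [0, -0.13, 0], 0],
    [[0, 0, 0], [0, -0.13, 0], 0]
  ],
  "force": 50
}}

```text
time: 10.73
eef_pos: [0.4627, -0.2296, 0.1538]
tcp_rot: [0.228, -0.666, 0.671, -0.233]
contact_force: [0.0, -0.4, 0.0]
opening: 0.109
```

```bash
cat > held.py <<'E'
from h import *
s,c=grab("wrist"); s,c=grab("wrist"); cv2.imwrite("pics/w10.png",c["pixels"])
W=wcloud(s,c); plan([.648,.034,.15],-52)
Rw=R.from_quat(s["tcp_rot"]).as_matrix(); Tl=(W-s["eef_pos"])@Rw
h=cv2.cvtColor(c["pixels"],cv2.COLOR_BGR2HSV); y=Tl[...,1]
k=(h[...,1]<60)&(h[...,2]>120)&(np.hypot(Tl[...,0],Tl[...,2])<.04)&(y>0)&(y<.03)
A=Tl[k&(y<np.median(y[k])+.003)]; print(np.median(A[:,1]),"tilt",np.linalg.lstsq(np.c_[A[:,0],A[:,2],np.ones(len(A))],A[:,1],rcond=None)[0])
print(cv2.minEnclosingCircle(A[:,[0,2]].astype(np.float32)), A.min(0).round(4),A.max(0).round(4))
E
python3 held.py
```

```text
t 10.83 pos [ 0.4602 -0.2277  0.1486] w [-0.001, -0.0002, -0.0015] d [-0.3091, -0.0011, -0.0907] F [-0.2   1.26 -1.64] open 0.111 q [-0.66  0.01  2.04  0.    1.08  0.25]
0.00333477999556661 tilt [-0.00238734 -0.00124191  0.00330666]
((0.0005719412001781166, 0.0005843638209626079), 0.03306405618786812) [-0.032   0.0008 -0.0321] [0.0327 0.0064 0.033 ]
```

View pics/w10.png

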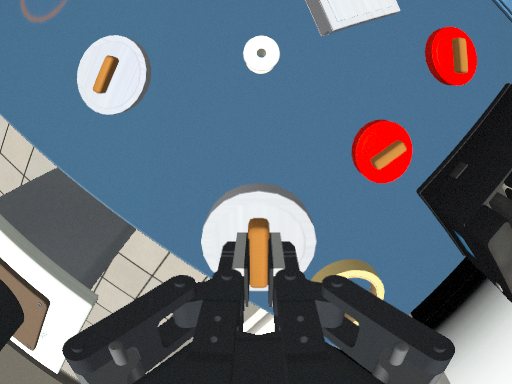

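```bash
python3 -c "
from h import *
plan([.585,-.015,.15],-52)"
```

```text
t 10.83 pos [ 0.4602 -0.2277  0.1486] w [-0.001, -0.0002, -0.0015] d [-0.2293, -0.0012, -0.0909] F [-0.2   1.26 -1.64] open 0.111 q [-0.66  0.01  2.04  0.    1.08  0.25]
```

Emit:
{"fn": "jog_arm", "kwargs": {
  "deltas": [
    [[0, 0, 0], [-0.03, -0.001, -0.012], 0],
    [[0, 0, 0], [-0.068, -0.001, -0.027], 0],
    [[0, 0, 0], [-0.106, -0.001, -0.042], 0],
    [[0, 0, 0], [-0.144, -0.001, -0.057], 0],
    [[0, 0, 0], [-0.182, -0.001, -0.072], 0],
    [[0, 0, 0], [-0.21, -0.001, -0.083], 0],
    [[0, 0, 0], [-0.229, -0.001, -0.091], 0],
    [[0, 0, 0], [-0.229, -0.001, -0.091], 0],
    [[0, 0, 0], [-0.229, -0.001, -0.091], 0]
  ]
}}

```text
time: 11.58
eef_pos: [0.5834, -0.0138, 0.147]
tcp_rot: [-0.232, 0.669, -0.668, 0.23]
contact_force: [-0.8, -0.6, -0.6]
opening: 0.108
```

```bash
python3 - <<'E'
from h import *
s,c=grab("wrist"); s,c=grab("wrist"); cv2.imwrite("pics/w11.png",c["pixels"]); W=wcloud(s,c)
plan([.648,.034,.102],-52)
Rw=R.from_quat(s["tcp_rot"]).as_matrix(); Tl=(W-s["eef_pos"])@Rw
k=(np.hypot(W[...,0]-.648,W[...,1]-.034)<.04)&(W[...,2]>.048)&(W[...,2]<.062)
v,u=np.where(k); print(k.sum(),u.min(),u.max(),v.min(),v.max()); print("world",cv2.minEnclosingCircle(W[k][:,:2].astype(np.float32)),np.median(W[k][:,2]))
print("tool x,z",cv2.minEnclosingCircle(Tl[k][:,[0,2]].astype(np.float32)),cv2.minAreaRect(Tl[k][:,[0,2]].astype(np.float32)))
E
```

```text
t 11.68 pos [ 0.5833 -0.0154  0.1478] w [0.0015, -0.0004, 0.0012] d [-0.0815, 0.0457, 0.0009] F [ 0.52  1.19 -1.47] open 0.111 q [-0.2   0.17  1.87  0.    1.1   0.71]
848 224 294 59 128
world ((0.6472716331481934, 0.03386969491839409), 0.028717955574393272) 0.054252731387623265
tool x,z ((-0.0805780366063118, 0.0013389578089118004), 0.02871784009039402) ((-0.08043481409549713, 0.0011991281062364578), (0.05589534342288971, 0.05578724294900894), 0.1851450651884079)
```

View pics/w11.png

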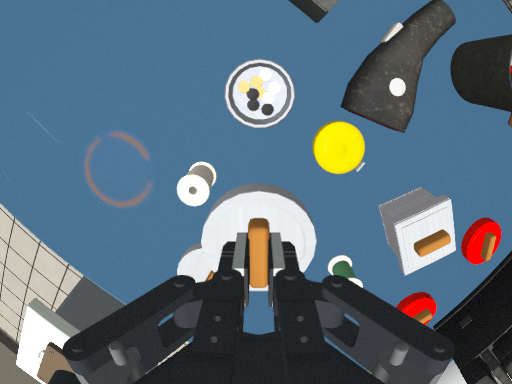

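Emit:
{"fn": "jog_arm", "kwargs": {
  "deltas": [
    [[0, 0, 0], [-0.03, 0.0, 0.0007], 0],
    [[0, 0, 0], [-0.06, 0.02, 0.0007], 0],
    [[0, 0, 0], [-0.081, 0.037, 0.0007], 0],
    [[0, 0, 0], [-0.081, 0.047, 0.0007], 0],
    [[0, 0, 0], [-0.081, 0.05, 0.0007], 0],
    [[0, 0, 0], [-0.081, 0.05, 0.0007], 0],
    [[0, 0, 0], [-0.081, 0.05, 0.0007], 0]
  ]
}}

```text
time: 12.27
eef_pos: [0.6468, 0.0326, 0.0978]
tcp_rot: [-0.23, 0.669, -0.668, 0.229]
contact_force: [-0.8, 0.2, -0.5]
opening: 0.112
```

```bash
cat > fit.py <<'E'
from h import *
import sys
for i in range(3): s,c=grab("wrist")
cv2.imwrite(f"pics/{sys.argv[1]}.png",c["pixels"][60:300,130:390].repeat(2,0).repeat(2,1)); W=wcloud(s,c)
plan([.6473,.0339,.061],-52)
Rw=R.from_quat(s["tcp_rot"]).as_matrix(); Tl=(W-s["eef_pos"])@Rw
h=cv2.cvtColor(c["pixels"],cv2.COLOR_BGR2HSV)
g=(h[...,1]<60)&(np.hypot(Tl[...,0],Tl[...,2])<.045)
from scipy.optimize import least_squares
def circ(P,r):
    f=least_squares(lambda q:np.hypot(P[:,0]-q[0],P[:,1]-q[1])-r,[0,0],loss="soft_l1",f_scale=.0005); return f.x.round(4),np.abs(f.fun).mean().round(5),len(P)
rim=s["eef_pos"][2]-.055
k=g&(Tl[...,1]>rim+.007)&(Tl[...,1]<rim+.045)&(Tl[...,0]<-.015); P=Tl[k][:,[0,2]]; print("tin",circ(P,.0285))
k=g&(Tl[...,1]>.0065)&(Tl[...,1]<.017)&(Tl[...,0]<-.015)&(np.hypot(Tl[...,0],Tl[...,2])>.029); P=Tl[k][:,[0,2]]; print("lid",circ(P,.033))
E
python3 fit.py w12
```

```text
t 12.42 pos [0.6478 0.033  0.0992] w [-0.0, -0.0015, -0.0003] d [-0.0001, 0.0382, -0.001] F [-0.22  0.05 -0.92] open 0.112 q [-0.11  0.36  1.74  0.    1.04  0.8 ]
tin (array([-0.    , -0.0006]), np.float64(0.00015), 768)
lid (array([0.0014, 0.0007]), np.float64(0.00018), 526)
```

View pics/w12.png

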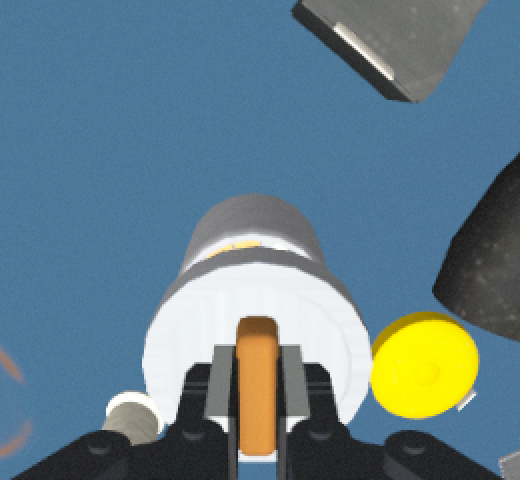

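Emit:
{"fn": "jog_arm", "kwargs": {
  "deltas": [
    [[0, 0, 0], [-0.0014, 0.008, -0.0013], 0],
    [[0, 0, 0], [-0.0014, 0.015, -0.0013], 0],
    [[0, 0, 0], [-0.0014, 0.02, -0.0013], 0],
    [[0, 0, 0], [-0.0014, 0.022, -0.0013], 0],
    [[0, 0, 0], [-0.0014, 0.022, -0.0013], 0],
    [[0, 0, 0], [-0.0014, 0.022, -0.0013], 0]
  ]
}}

```text
time: 12.92
eef_pos: [0.6479, 0.035, 0.0767]
tcp_rot: [-0.23, 0.669, -0.669, 0.23]
contact_force: [-0.4, 0.2, 0.1]
opening: 0.116
```

```bash
python3 fit.py w13
```

```text
t 13.07 pos [0.6484 0.035  0.0775] w [-0.0005, -0.0013, -0.0007] d [0.0015, 0.0165, 0.0001] F [-0.04 -0.57 -1.05] open 0.113 q [-0.1   0.39  1.74  0.    1.01  0.81]
tin (array([0.0018, 0.0006]), np.float64(0.00016), 804)
lid (array([0.0014, 0.0007]), np.float64(0.00018), 527)
```

View pics/w13.png

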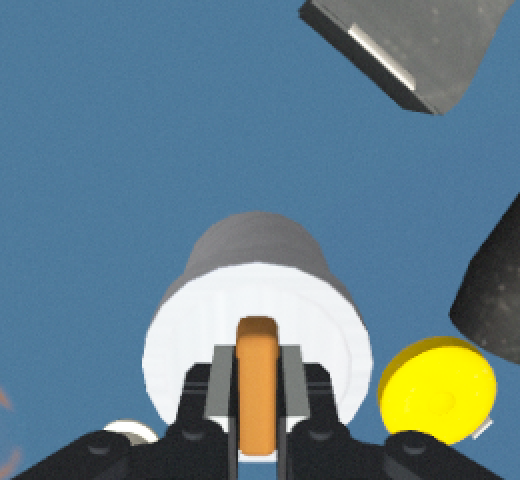

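Emit:
{"fn": "jog_arm", "kwargs": {
  "deltas": [
    [[0, 0, 0], [0.0004, 0.005, 0], 0],
    [[0, 0, 0], [0.0004, 0.009, 0], 0],
    [[0, 0, 0], [0.0004, 0.013, 0], 0],
    [[0, 0, 0], [0.0004, 0.016, 0], 0],
    [[0, 0, 0], [0.0004, 0.017, 0], 0],
    [[0, 0, 0], [0.0004, 0.017, 0], 0],
    [[0, 0, 0], [0.0004, 0.017, 0], 0]
  ]
}}

```text
time: 13.65
eef_pos: [0.648, 0.0347, 0.0611]
tcp_rot: [-0.23, 0.669, -0.669, 0.23]
contact_force: [-2.5, -0.3, 4.4]
opening: 0.11
```

```bash
python3 - <<'E'
from h import *
s,c=grab("scene");s,c=grab("scene"); plan([.6486,.034,.0613],-52)
cv2.imwrite("pics/s14.png",cv2.resize(c["pixels"][120:250,160:320],None,fx=4.5,fy=4.5,interpolation=cv2.INTER_CUBIC))
E
```

```text
t 13.75 pos [0.648  0.0347 0.0611] w [-0.0001, -0.0013, -0.0003] d [-0.0, -0.0002, 0.0009] F [-2.96  0.03  5.27] open 0.111 q [-0.1   0.41  1.75  0.    0.98  0.81]
```

View pics/s14.png

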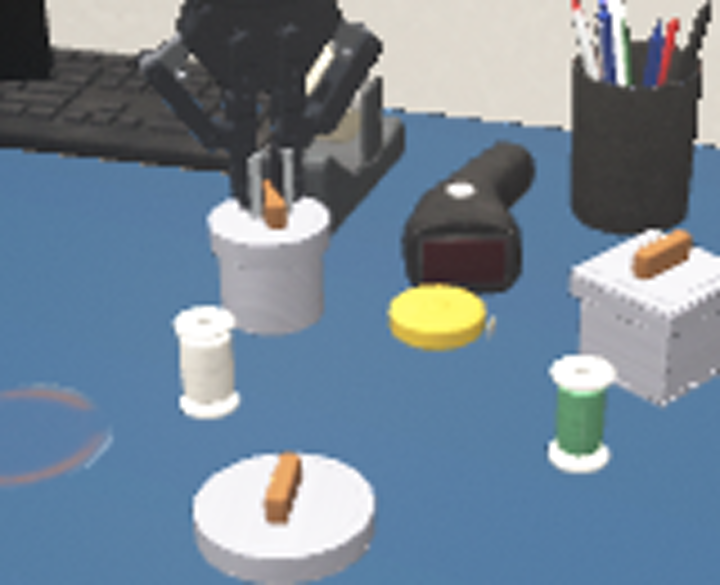

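Seated with about 5 N of contact. I press lightly, release, and lift.

Emit:
{"fn": "jog_arm", "kwargs": {
  "deltas": [
    [[0, 0, 0], [0, 0.001, 0], 0],
    [[0, 0, 0], [0, 0.0015, 0], 0],
    [[0, 0, 0], [0, 0.0015, 0], 0.15],
    [[0, 0, 0], [0, 0.0, 0], 0.25],
    [[0, 0, 0], [0, 0.0, 0], 0.35],
    [[0, 0, 0], [0, -0.01, 0], 0.4],
    [[0, 0, 0], [0, -0.04, 0], 0.4],
    [[0, 0, 0], [0, -0.08, 0], 0.4],
    [[0, 0, 0], [0, -0.11, 0], 0.4],
    [[0, 0, 0], [0, -0.11, 0], 0.4]
  ]
}}

```text
time: 14.58
eef_pos: [0.6527, 0.0343, 0.181]
tcp_rot: [0.225, -0.666, 0.671, -0.235]
contact_force: [1.9, 0.0, 1.3]
opening: 0.4
```

```bash
python3 - <<'E'
from m import *
s,c=grab("wrist");s,c=grab("wrist"); plan([.55,-.08,.2],-52); W=wcloud(s,c); bars(c,W)
cv2.imwrite("pics/w15.png",c["pixels"])
m=(abs(W[...,0]-.648)<.045)&(abs(W[...,1]-.034)<.045)&(W[...,2]>.050)&(W[...,2]<.063)
A=W[m]; print(m.sum(),cv2.minEnclosingCircle(A[:,:2].astype(np.float32)),np.median(A[:,2]),np.linalg.lstsq(np.c_[A[:,:2],np.ones(len(A))],A[:,2],rcond=None)[0])
s,c=grab("scene"); cv2.imwrite("pics/s15.png",cv2.resize(c["pixels"][100:270,120:400],None,fx=2.8,fy=2.8,interpolation=cv2.INTER_CUBIC))
E
```

```text
t 14.68 pos [0.6494 0.0346 0.1741] w [-0.0038, -0.0012, -0.004] d [0.1487, -0.0264, 0.0294] F [-0.32 -0.26 -0.07] open 0.398 q [-0.1   0.28  1.69  0.    1.16  0.81]
[255.  188.4] 451 z 0.0732 mean [0.6498 0.035 ] rect 0.6486 0.0342 0.0365 0.009 ang deg -142.2
[456.6 284.6] 215 z 0.0276 mean [ 0.7015 -0.3069] rect 0.7012 -0.3195 0.0504 0.0248 ang deg -136.4
[403.6 289.7] 232 z 0.0702 mean [ 0.6568 -0.1776] rect 0.6687 -0.0934 0.1933 0.0227 ang deg 80.0
[219.7 313.7] 80 z 0.0282 mean [ 0.4788 -0.0402] rect 0.5575 0.0043 0.2224 0.009 ang deg -151.8
3249 ((0.6481745839118958, 0.03335219621658325), 0.03322506695985794) 0.05804801733694977 [-0.00687052 -0.00501216  0.06260768]
```

View pics/s15.png

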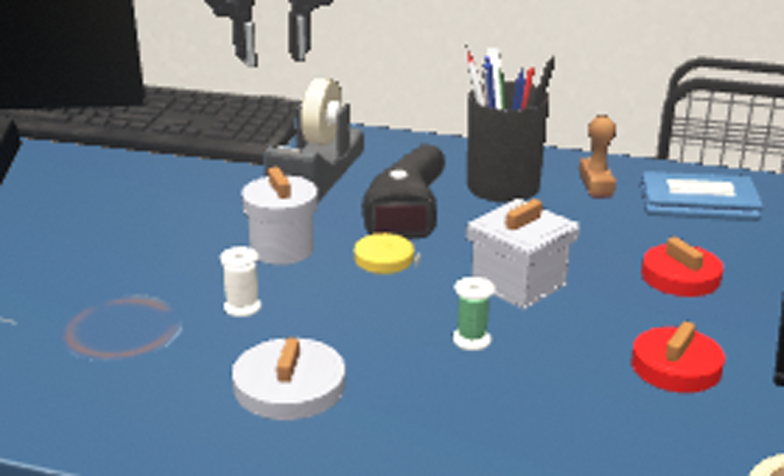

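View pics/w15.png

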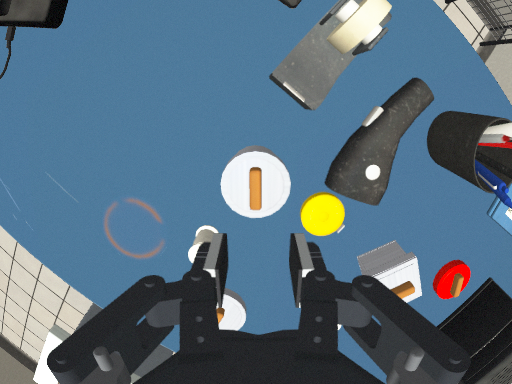

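```bash
python3 -c "
from h import *
s=ctrl.get_state(); print(s['time'],abs(s['dq']).max(),s['contact_force'])
print(ctrl.sign_off())"
```

```text
14.7333 0.03916140127605585 [-0.64521815 -0.7194995  -0.8080592 ]
the job is handed in; nothing more can be done
None
```

I put the square lid on the square tin and the small round lid on the round tin. I pressed both home with light force, released them, and handed in at 14.7 s. The sign-off gives no verdict.

- **Lid fit:** Both lid tops measured 58 mm high, which is the 55 mm rim plus the 3 mm top. Both were level within about 0.01 rad. Just before the final lowering, each lid was within about 0.5 mm of its tin's centre.
- **Tins:** After release, both lids sat within about 1 mm of where the tins' mouths were first measured.
- **Other objects:** The last scene picture shows the odd lid, both spools and the tape measure standing where they were. I checked these by eye and did not re-measure them. The arm was clear of everything, about 115 mm above the lid.
- **Disagreements:** The cameras disagreed by about 1–2 mm, and the tool position reading drifted 1–2 mm while settling. I placed the lids by comparing lid and tin within the same wrist picture. No check failed.

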